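# Hold a board carrier flush on the tilted contact-test stand

## Robot

A 6-joint arm with a two-finger parallel gripper is mounted at the origin on the work surface. World frame = base frame: x ahead of the robot, y to its left, z up, the work surface at z = 0. Lengths are in m, angles in degrees, forces in N, time in s.
With the tool pointing down it reaches from about 0.25 to 0.775 m from the base axis. Payload 8.9 kg.
Tool frame: the origin (TCP) lies at the centre of the arm's flange, where the gripper is bolted on; the fingertips stand ctrl.tip_extent ahead of it and the grasp point (between the pads) lies 155 mm ahead of it (ctrl.tip_extent is the distance from the TCP to the fingertips, in m); z points along the fingers, y is the line along which they close (so a half turn about z gives the same grasp; the last joint's range is limited). The gripper opens to 85 mm and grips with 20 to 120 N. Pads are 22 mm wide; open, the fingers measure 114 mm over their backs; the gripper's body (76 mm by 85 mm) begins 54 mm behind the grasp point. The pads swing forward as they close: fully open they stand 13 mm farther back than shut.
Start: joints at [56.476, 16.656, -8.789, 64.555, 0, 82.019], TCP at [0.226, 0.474, 0.405] pointing down, gripper open.
Joint ranges: [-144.48, 144.48], [-52.06, 99.96], [-74.48, 78.29], [-112.23, 115.85], [-86.99, 84.42], [-180, 180]. Speed limits (degrees/s): [127.2, 127.2, 159.86, 180, 180, 180].

## Interface

Orientations are given as [roll, pitch, yaw] about the fixed x, y, z axes, in that order (R = Rz(yaw) Ry(pitch) Rx(roll)).
In Python, from workcell import ctrl, camera, calibration, job gives the robot as it stands.
- The arm moves only by the tool send_rows, never from a script. Its argument "targets" is a list of rows, each an object with "claw": the closure, from 0 (fully open) to 1 (shut); "xyz": the shift along the world's x, y, z as a fraction of full scale, a list of three; "turn": the turn, a rotation vector about the world's x, y, z as a fraction of full scale, a list of three. A call has 1 to 5 rows; each row shifts and turns the commanded pose from where the row before left it; what a row does not reach is not made up. Full scale, the value 1, is 3 cm for a shift and 0.08 rad for a turn. A row lasts 1/10 s, in which the tool goes at most 50 mm and 8.59 degrees, less where a joint would pass 70% of its speed; a pose out of reach is approached as far as the arm can. A call with a number of a shift or a turn outside -1 to 1 is refused whole. A call with a gripper value outside its range is refused whole. The fingers move at their own pace and stop on an object; the grip force is fixed at half the most. Time passes only in rows, so rows that do not move let the fingers close. It gives the time, the measured TCP pose, the force, the opening and the grip force at its end, in the units of the state.
- ctrl.observe(): the state, without advancing time (a new reading comes with each control period).
- camera(name): name is "scene" or "side" or "wrist"; returns the picture (384x512x3 uint8, blue, green, red); there is no depth.
- calibration(name): a dict with "camera_matrix" (3x3 intrinsics, pixels), "k1" (the pictures are not rectified: a ray, as slopes to the right and down, at radius r is drawn at 1 + k1 r^2 times it, then the intrinsics apply), "R" (3x3) and "t" (3): a world point X has camera coordinates R X + t. Camera axes: x right, y down, z forward; pixel columns grow to the right and rows downward; lengths in m; the calibration is good to about 2 mm. A picture is of the moment at which its call begins: read the wrist's pose just before it. calibration takes no time and is no camera call; for the wrist camera it gives the pose at the moment of the call.
- job.close_job(): hands the job in; it is judged then, once.
The state is a dict: "time_s": time; "qpos": joint angles; "joint_vel": joint speeds; "joint_torque": joint torques, N m; "position": TCP position; "ee_rot": TCP orientation; "wrist_force": force on the tool from outside, world axes, zero at the start; "moment": the same for the moment, N m; "width": finger opening in m; "grasp_force": force on a finger pad.
Only numpy, scipy, OpenCV 4.12 (cv2) and the standard library are available. Lean on these libraries where they do the work, as an engineer would, in place of code of your own. Each camera call takes 0.05 s, during which the arm holds its last target. There are 200 camera calls.

## Task

Pick up the board carrier with the tall upright fin handle (the largest plate of the three on the blue mat) by its fin, and bring it over the tilted contact face of the test stand, squared up and centred on it. Feel for the slope, tilt the carrier to match, and press its underside flush against the face, firmly but without forcing it, so that all four sprung pins are pushed in. Finish while still gripping the carrier by its fin and holding it pressed there; leave the other things on the bench undisturbed.

Things in the scene. Friction and masses are not known exactly. Their poses are not given: they have to be found in the camera images.
- carrier_grip (a point): centre of the carrier's fin, 26 mm above its underside. The carrier (loose, 0.1 to 0.2 kg) is an aluminium plate 90 (its x) x 66 (y) x 6 mm carrying in the middle a black upright fin 30 (x) x 14 (y, pinch it this way) x 40 mm high; 46 mm high in all. z points up out of the plate. Starts flat on the 3 mm blue mat. A half turn makes no difference
- carrier_foot (a point): centre of the carrier's flat underside, same axes
- face_centre (a point): centre of the sloped contact face, 85 mm above the table, on the face's tilt axis. Axes are those of the stand's level base, NOT of the slope: z up, y along the tilt axis, x away from the robot (yawed with the stand). The face's low edge is at -x: its normal leans from z towards -x by the slope, fixed in a run, 0.2 to 0.6 rad, not reported: find it by touch (which pins go in first) or by eye
- pin_near_l (a joint): depth in m to which this sprung pin is pushed (0 = free, standing 7 mm out of the face; 0.007 = level with the face). It is the low (towards -x) left pin, at -30 mm along the slope (the stand's x) and +20 mm along the stand's y from the face centre. Brass, 10 mm across, about 0.7 N when it starts to move and 2.2 N when fully in
- pin_near_r (a joint): depth in m to which this sprung pin is pushed (0 = free, standing 7 mm out of the face; 0.007 = level with the face). It is the low (towards -x) right pin, at -30 mm along the slope (the stand's x) and -20 mm along the stand's y from the face centre. Brass, 10 mm across, about 0.7 N when it starts to move and 2.2 N when fully in
- pin_far_l (a joint): depth in m to which this sprung pin is pushed (0 = free, standing 7 mm out of the face; 0.007 = level with the face). It is the high (towards +x) left pin, at +30 mm along the slope (the stand's x) and +20 mm along the stand's y from the face centre. Brass, 10 mm across, about 0.7 N when it starts to move and 2.2 N when fully in
- pin_far_r (a joint): depth in m to which this sprung pin is pushed (0 = free, standing 7 mm out of the face; 0.007 = level with the face). It is the high (towards +x) right pin, at +30 mm along the slope (the stand's x) and -20 mm along the stand's y from the face centre. Brass, 10 mm across, about 0.7 N when it starts to move and 2.2 N when fully in
- carrier_knob: neighbour on the blue mat, not used: square plate 70 x 70 x 6 mm with a round knob (24 mm across, total height 32 mm); origin under its centre
- carrier_long: neighbour on the blue mat, not used: narrow plate 110 x 40 x 6 mm with a low bar, total height 18 mm; origin under its centre, long side along its x
- flux_bottle: small upright bottle, 44 mm across, 100 mm high, loose bystander; origin under its centre
- solder_spool: upright metal spool, 54 mm across, 44 mm high, loose bystander; origin under its centre
- screwdriver: screwdriver 170 mm long lying on the table, loose bystander
- screw_jar: squat jar, 52 mm across, 50 mm high, on the blue mat, loose bystander; origin under its centre
- carrier: the same carrier as a body; its origin is the centre of its underside (see carrier_grip)
- stand: test stand fixed to the table: aluminium base 130 x 120 x 12 mm, two side cheeks, and between them the tilted face, a black plate 100 mm (up the slope) x 80 mm x 10 mm on a rubber bed (sinks about 1 mm per 6 N), with four brass pins standing out of it. Its tilt holds against 4 N m. Origin under the base's centre, axes as face_centre
There are look-alikes about, which are no part of the job. Leave any pink or yellow look-alike of the carrier alone.

How it is judged:
By the outcome, as a careful person would: the job done as asked, in the order asked, and still so for the second after the job is handed in, while the arm keeps its last pose, push and grip.
It also fails if it takes over 45 s, if anything falls off the work surface, if the arm or the gripper's body presses on something with over 40 N, if the wrist force passes 120 N, or if a joint passes its speed limit or range.

## Working session

There is one attempt and no reset: what is moved stays moved. The work goes in short steps, Python scripts to look and compute and a tool call to move; the robot and the scene stay as the last step left them, time stands still between calls to the robot, and variables do not carry over. Pictures are saved under pics/ and viewed, at most 10 in all, crops included, and the job is handed in when it is done.

Besides the shell and the picture viewer there is one more tool, called after ">>>" by a JSON object that holds its "api" and its "payload". send_rows: Moves the arm, as the interface text tells. Shift numbers are shares of 3 cm and turn numbers shares of 0.08 rad, none past 1 either way. Its arguments: {"type":"object","properties":{"targets":{"type":"array"}},"required":["targets"]}

```bash
mkdir -p pics; cat > h.py <<'E'
import numpy as np, cv2
from workcell import ctrl, camera, calibration, job
def ray(c,u,v):
    K=np.array(c["camera_matrix"]);R=np.array(c["R"]);t=np.array(c["t"])
    p=cv2.undistortPoints(np.array([[[u,v]]],float),K,np.array([c["k1"],0,0,0,0.]))[0,0]
    return -R.T@t, R.T@np.array([p[0],p[1],1.])
def onz(c,u,v,z):
    o,d=ray(c,u,v); return o+d*(z-o[2])/d[2]
def proj(c,X):
    K=np.array(c["camera_matrix"]);R=np.array(c["R"]);t=np.array(c["t"])
    return cv2.projectPoints(np.atleast_2d(np.array(X,float)),cv2.Rodrigues(R)[0],t,K,np.array([c["k1"],0,0,0,0.]))[0][:,0]
E
python3 - <<'E'
from h import *
a=camera("scene");b=camera("side");w=camera("wrist")
cv2.imwrite("pics/scene0.png",a);cv2.imwrite("pics/side0.png",b);cv2.imwrite("pics/wrist0.png",w)
cv2.imwrite("pics/a.png",cv2.resize(a,(800,600),interpolation=cv2.INTER_CUBIC))
for n in("scene","side"):
    c=calibration(n);print(n,c["camera_matrix"][0],c["k1"],-np.array(c["R"]).T@c["t"])
print(ctrl.observe(),ctrl.tip_extent)
E
```

```text
scene [488.0408393    0.         253.61857106] -0.06832195728753981 [ 1.35340795 -0.24253084  1.10202839]
side [346.80593841   0.         255.87579014] 0.036993641079893246 [ 0.11746161 -0.56370142  0.53962012]
{'time_s': 0.15, 'qpos': array([ 5.64762975e+01,  1.66804288e+01, -8.82119167e+00,  6.45571696e+01,
       -5.66597902e-04,  8.20189883e+01]), 'joint_vel': array([-0.01606524, -0.11521897,  0.0527844 ,  0.00702313,  0.04582798,
       -0.01868571]), 'joint_torque': array([ 1.03662565e-03, -5.37370098e+01,  3.31519461e+01,  1.14917840e-02,
       -2.20873585e-04, -7.63531898e-05]), 'position': array([0.22626852, 0.47354248, 0.40427363]), 'ee_rot': array([-1.79941701e+02, -7.60158187e-03,  1.54457306e+02]), 'wrist_force': array([ 0.41800305,  0.15920558, -0.61267363]), 'moment': array([ 0.03348221,  0.01897084, -0.00270694]), 'grasp_force': 0.0, 'width': 0.08494740377387713} 0.1734
```

View pics/a.png

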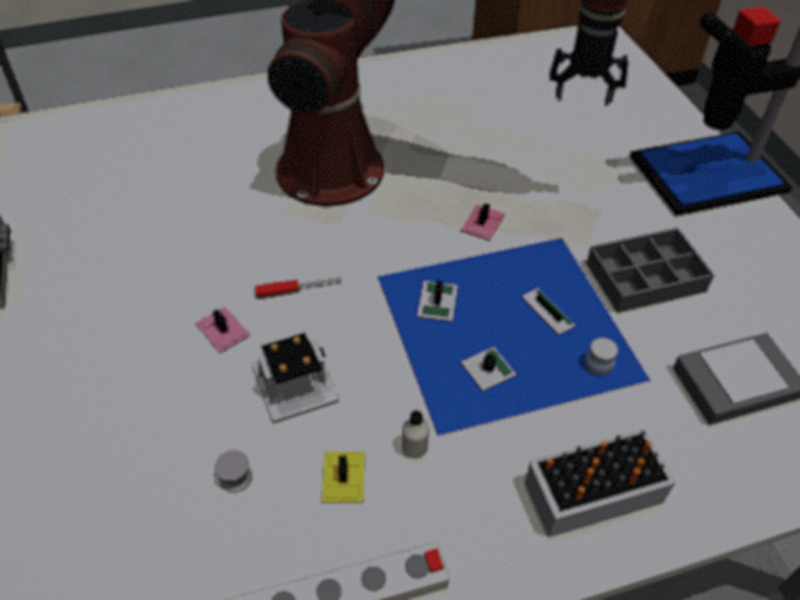

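View pics/side0.png

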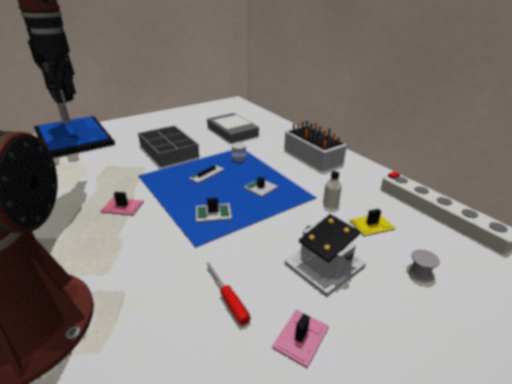

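The scene picture (800x600 scale) shows these look-alikes:
- aluminium/green plate with an upright fin on the mat at (438,298)
- square knob plate at (488,367)
- narrow bar plate at (549,309)
- pink look-alikes at (483,220) and (222,328)
- yellow look-alike at (343,472)

I choose the one at (438,298), which is at (213,210) in the side view. The stand is at (293,365) in the scene picture and (330,245) in the side view.

```bash
python3 - <<'E'
from h import *
a=cv2.imread("pics/scene0.png");b=cv2.imread("pics/side0.png")
def crop(i,x,y,w,h,s): return cv2.resize(i[y:y+h,x:x+w],None,fx=s,fy=s,interpolation=cv2.INTER_CUBIC)
t=np.hstack([crop(a,255,165,50,50,8)[:300],crop(b,185,190,50,50,8)[:300]])
u=np.hstack([crop(a,155,205,66,50,6),crop(b,280,205,66,50,6)]);u=np.pad(u,((0,0),(0,8),(0,0)))
t=t[:, :800]; cv2.imwrite("pics/b.png",np.vstack([t,u[:, :800]]))
c=calibration("scene");s=calibration("side")
k=1.5625
print(onz(c,438/k,300/k,.009),onz(s,213,212,.009))
print(onz(c,291/k,357/k,.085),onz(s,330,237,.085))
for p in((333,405),(416,440),(302,335)): print(p, onz(c,p[0]/k,p[1]/k,.0))
E
```

```text
[0.45110361 0.1084359  0.009     ] [0.44719036 0.10477071 0.009     ]
[ 0.56603396 -0.19188684  0.085     ] [ 0.55657726 -0.19933743  0.085     ]
(333, 405) [ 0.62221265 -0.13829402  0.        ]
(416, 440) [ 0.7283099  -0.02171212  0.        ]
(302, 335) [ 0.45561384 -0.15810092  0.        ]
```

View pics/b.png

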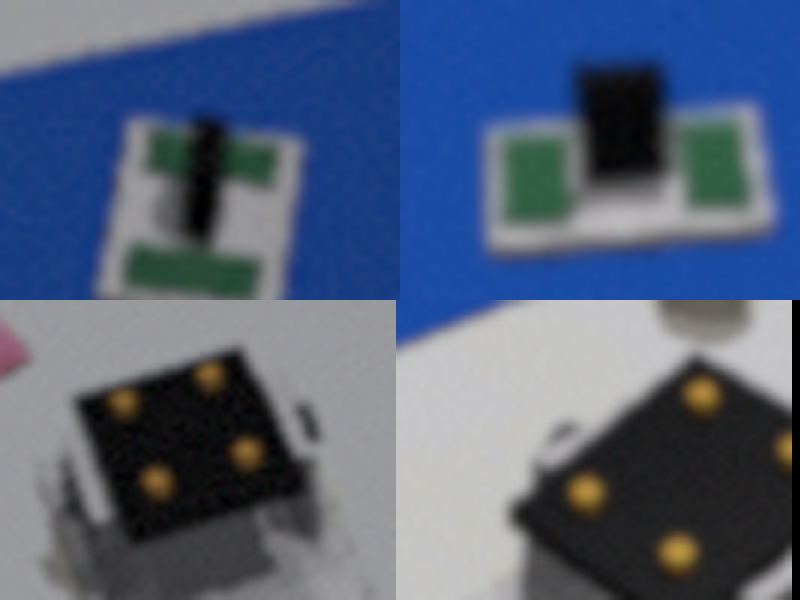

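The close crop confirms the choice: a green-ended aluminium plate with a tall black fin on the blue mat. The pins in the scene view are at about (176,222), (190,217), (196,230) and (181,235). I'll fit the stand and carrier poses from these.

```bash
cat > fit.py <<'E'
from h import *
from scipy.optimize import least_squares
def pins(img,x0,y0,x1,y1):
    r=img[y0:y1,x0:x1].astype(float); m=((r[...,2]-r[...,0])>50).astype(np.uint8)
    n,l,s,c=cv2.connectedComponentsWithStats(m); o=[]
    for i in range(1,n):
        if s[i,4]>=4:
            ys,xs=np.where(l==i); w=(r[...,2]-r[...,0])[ys,xs]; o.append((s[i,4],x0+np.average(xs,weights=w),y0+np.average(ys,weights=w)))
    return np.array(sorted(o,reverse=True)[:4])[:,1:]
L=np.array([[sx*.030,sy*.020] for sx in(-1,1) for sy in(-1,1)])
def pinpts(p,h=.005):
    x,y,yaw,s=p; ca,sa=np.cos(yaw),np.sin(yaw); o=[]
    for a,b in L:
        q=np.array([a*np.cos(s)-h*np.sin(s),b,a*np.sin(s)+h*np.cos(s)])
        o.append([x+ca*q[0]-sa*q[1],y+sa*q[0]+ca*q[1],.085+q[2]])
    return np.array(o)
E
python3 - <<'E'
from fit import *
C=[(calibration("scene"),pins(cv2.imread("pics/scene0.png"),160,205,212,245)),(calibration("side"),pins(cv2.imread("pics/side0.png"),295,205,365,260))]
for _,q in C: print(q.round(1))
def res(p,C=C):
    o=[]
    for c,q in C:
        P=proj(c,pinpts(p)); D=np.linalg.norm(P[:,None]-q[None],axis=2)
        o.append((P-q[D.argmin(1)]).ravel())
    return np.concatenate(o)
for y0 in(-.5,-.25,0,.3):
    f=least_squares(res,[.561,-.195,y0,.4]); print("stand",f.x.round(4),f.cost.round(2))
for i in (0,1): print(i,least_squares(lambda p:res(p,[C[i]]),f.x).x.round(4))
# carrier
s=calibration("side")
q=np.array([[196,205.6],[229.8,203.1],[231.9,219],[196,221]])
def rc(p):
    w=np.array([[-.045,.033],[.045,.033],[.045,-.033],[-.045,-.033]]);ca,sa=np.cos(p[2]),np.sin(p[2])
    return (proj(s,np.c_[p[0]+ca*w[:,0]-sa*w[:,1],p[1]+sa*w[:,0]+ca*w[:,1],np.full(4,.009)])-q).ravel()
f=least_squares(rc,[.45,.105,0]);print("carrier",f.x,f.fun.round(1))
c=calibration("scene");print(proj(c,[*f.x[:2],.049]),"scene fin top")
E
```

```text
[[195.6 229.7]
 [180.6 234.6]
 [189.4 216.9]
 [175.3 221.4]]
[[359.5 223.8]
 [326.6 246.6]
 [311.2 236.6]
 [346.  229.4]]
stand [ 0.5622 -0.1976 -0.0825  0.1886] 108.27
stand [ 0.5622 -0.1976 -0.0825  0.1886] 108.27
stand [ 0.5622 -0.1976 -0.0825  0.1886] 108.27
stand [ 0.5622 -0.1976 -0.0825  0.1886] 108.27
0 [ 0.5607 -0.1927  0.101   0.2496]
1 [ 0.5616 -0.2021 -0.2989  0.305 ]
carrier [ 0.4483935   0.10409922 -0.46577536] [ 0.2  0.4  0.   0.6 -0.2 -0.8 -0.  -0.2]
[[279.22517204 182.60546683]] scene fin top
```

```bash
python3 - <<'E'
from fit import *
a=pins(cv2.imread("pics/scene0.png"),160,205,212,245)
b=np.array([[331,220],[326.6,246.6],[311.2,236.6],[346,229.4]])
C=[(calibration("scene"),a),(calibration("side"),b)]
def res(p,C=C):
    o=[]
    for c,q in C:
        P=proj(c,pinpts(p)); D=np.linalg.norm(P[:,None]-q[None],axis=2)
        o.append((P-q[D.argmin(1)]).ravel())
    return np.concatenate(o)
for y0 in(-.5,-.25,0,.3,.5):
    f=least_squares(res,[.561,-.195,y0,.4]); print("stand",f.x.round(4),f.cost.round(2))
print(f.fun.round(1))
c=calibration("wrist");R=np.array(c["R"]);print("cam pos",-R.T@c["t"],"fwd",R[2], "right",R[0])
E
```

```text
stand [ 0.5603 -0.1924  0.0953  0.2458] 0.23
stand [ 0.5603 -0.1924  0.0953  0.2458] 0.23
stand [ 0.5603 -0.1924  0.0953  0.2458] 0.23
stand [ 0.5603 -0.1924  0.0953  0.2458] 0.23
stand [ 0.5603 -0.1924  0.0953  0.2458] 0.23
[-0.1 -0.3  0.3 -0.1  0.1 -0.3  0.1  0.1  0.   0.1  0.3 -0.   0.2 -0.1
 -0.1  0.1]
cam pos [0.1639196  0.50352897 0.3723556 ] fwd [ 0.24300521 -0.11753816 -0.96287759] right [ 0.43114685  0.90228079 -0.0013309 ]
```

>>> {"api": "send_rows", "payload": {"targets": [{"claw":0,"xyz":[0.57,-0.95,-0.2],"turn":[0,0,0]},{"claw":0,"xyz":[0.57,-0.95,-0.2],"turn":[0,0,-0.25]},{"claw":0,"xyz":[0.57,-0.95,-0.2],"turn":[0,0,0]},{"claw":0,"xyz":[0.57,-0.95,-0.2],"turn":[0,0,0]},{"claw":0,"xyz":[0.57,-0.95,-0.2],"turn":[0,0,0]}]}}

```text
time_s: 0.65
position: [0.3122, 0.33, 0.3744]
ee_rot: [-180.0, -0.0, 153.3]
wrist_force: [0.4, -0.1, 0.2]
width: 0.0851
grasp_force: 0.0
```

>>> {"api": "send_rows", "payload": {"targets": [{"claw":0,"xyz":[0.57,-0.95,-0.2],"turn":[0,0,0]},{"claw":0,"xyz":[0.57,-0.95,-0.2],"turn":[0,0,0]},{"claw":0,"xyz":[0.57,-0.95,-0.2],"turn":[0,0,0]},{"claw":0,"xyz":[0.57,-0.95,-0.2],"turn":[0,0,0]},{"claw":0,"xyz":[0.57,-0.95,-0.2],"turn":[0,0,0]}]}}

```text
time_s: 1.15
position: [0.3978, 0.1874, 0.3444]
ee_rot: [-180.0, -0.0, 153.3]
wrist_force: [1.2, -0.4, -0.1]
width: 0.0854
grasp_force: 0.0
```

>>> {"api": "send_rows", "payload": {"targets": [{"claw":0,"xyz":[0.57,-0.95,-0.2],"turn":[0,0,0]},{"claw":0,"xyz":[0.57,-0.95,-0.2],"turn":[0,0,0]},{"claw":0,"xyz":[0.5,-0.9,-0.2],"turn":[0,0,0]},{"claw":0,"xyz":[0,0,0],"turn":[0,0,0]},{"claw":0,"xyz":[0,0,0],"turn":[0,0,0]}]}}

```text
time_s: 1.65
position: [0.4465, 0.1042, 0.3264]
ee_rot: [-180.0, -0.1, 153.2]
wrist_force: [0.2, -1.2, 0.2]
width: 0.0858
grasp_force: 0.0
```

```bash
python3 - <<'E'
from h import *
c=calibration("wrist");w=camera("wrist");cv2.imwrite("pics/w1.png",w)
import pickle;pickle.dump(c,open("w1.pkl","wb"))
s=ctrl.observe();print(s["position"],s["ee_rot"],s["wrist_force"],s["time_s"])
ca,sa=np.cos(-.4658),np.sin(-.4658)
print(proj(c,[[.4484+ca*x-sa*y,.1041+sa*x+ca*y,.009] for x,y in((-.045,.033),(.045,.033),(.045,-.033),(-.045,-.033))]).round(1))
E
```

```text
[0.44626485 0.10478563 0.32657456] [-1.79991109e+02 -4.60056777e-02  1.53282415e+02] [-0.2055226   0.84893038 -1.52733636] 1.7
[[292.3 136.7]
 [289.5 229.7]
 [222.2 229.7]
 [219.3 136.8]]
```

View pics/w1.png

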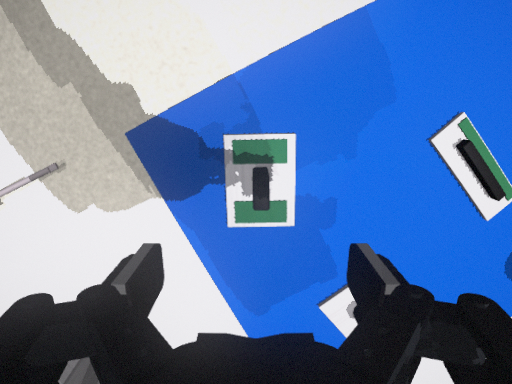

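The wrist view shows the carrier plate at corners (224,135), (296,134), (295,227) and (228,228), with the fin at (261,188) between the fingers. I'll refit from those corners.

```bash
python3 - <<'E'
from fit import *
import pickle;c=pickle.load(open("w1.pkl","rb"))
q=np.array([[296,134],[295,227],[228,228],[224,135]])
def rc(p):
    w=np.array([[-.045,.033],[.045,.033],[.045,-.033],[-.045,-.033]]);ca,sa=np.cos(p[2]),np.sin(p[2])
    return (proj(c,np.c_[p[0]+ca*w[:,0]-sa*w[:,1],p[1]+sa*w[:,0]+ca*w[:,1],np.full(4,.009)])-q).ravel()
f=least_squares(rc,[.45,.105,-.46]);print("carrier",f.x,f.fun.round(1))
print(proj(c,[[.4463,.1048,z] for z in (.009,.049)]))
print(onz(c,261,170,.049),onz(c,261,209,.009))
E
```

```text
carrier [ 0.44858246  0.10921542 -0.44877312] [ 0.7 -0.3  0.2  0.1 -0.3  0.2 -0.5  0.1]
[[255.47578204 182.81709192]
 [255.51452931 194.32567265]]
[0.43028659 0.11777142 0.049     ] [0.47174677 0.09790594 0.009     ]
```

>>> {"api": "send_rows", "payload": {"targets": [{"claw":0,"xyz":[0.08,0.11,-0.95],"turn":[0,0,0.2]},{"claw":0.3,"xyz":[0,0,-0.95],"turn":[0,0,0]},{"claw":0.3,"xyz":[0,0,-0.95],"turn":[0,0,0]},{"claw":0.3,"xyz":[0,0,-0.95],"turn":[0,0,0]},{"claw":0.3,"xyz":[0,0,-0.5],"turn":[0,0,0]}]}}

```text
time_s: 2.2
position: [0.4477, 0.109, 0.196]
ee_rot: [-179.9, -0.1, 154.3]
wrist_force: [-0.5, 1.3, 0.6]
width: 0.0596
grasp_force: 0.0
```

>>> {"api": "send_rows", "payload": {"targets": [{"claw":0.3,"xyz":[0,0,-0.2],"turn":[0,0,0]},{"claw":0.6,"xyz":[0,0,0],"turn":[0,0,0]},{"claw":1,"xyz":[0,0,0],"turn":[0,0,0]},{"claw":1,"xyz":[0,0,0],"turn":[0,0,0]},{"claw":1,"xyz":[0,0,0],"turn":[0,0,0]}]}}

```text
time_s: 2.7
position: [0.4495, 0.1082, 0.1928]
ee_rot: [179.9, 0.1, 154.2]
wrist_force: [-1.4, 1.3, 8.0]
width: 0.013
grasp_force: 59.5
```

>>> {"api": "send_rows", "payload": {"targets": [{"claw":1,"xyz":[0,0,0],"turn":[0,0,0]},{"claw":1,"xyz":[0,0,0],"turn":[0,0,0]},{"claw":1,"xyz":[0,0,0],"turn":[0,0,0]}]}}

```text
time_s: 3.0
position: [0.4495, 0.1081, 0.1928]
ee_rot: [179.9, 0.1, 154.2]
wrist_force: [-0.4, 0.5, 7.2]
width: 0.0133
grasp_force: 59.3
```

>>> {"api": "send_rows", "payload": {"targets": [{"claw":1,"xyz":[0,0,0.3],"turn":[0,0,0]},{"claw":1,"xyz":[0,0,0.8],"turn":[0,0,0]},{"claw":1,"xyz":[0,0,1],"turn":[0,0,0]},{"claw":1,"xyz":[0,0,1],"turn":[0,0,0]},{"claw":1,"xyz":[0,0,1],"turn":[0,0,0]}]}}

```text
time_s: 3.5
position: [0.4486, 0.1079, 0.3167]
ee_rot: [180.0, 0.0, 154.2]
wrist_force: [1.2, 0.2, -2.2]
width: 0.0134
grasp_force: 58.6
```

>>> {"api": "send_rows", "payload": {"targets": [{"claw":1,"xyz":[0.2,-0.5,1],"turn":[0,0,0.3]},{"claw":1,"xyz":[0.37,-1,0.2],"turn":[0,0,0.8]},{"claw":1,"xyz":[0.37,-1,0],"turn":[0,0,0.8]},{"claw":1,"xyz":[0.37,-1,0],"turn":[0,0,0.8]},{"claw":1,"xyz":[0.37,-1,0],"turn":[0,0,0.8]}]}}

```text
time_s: 4.0
position: [0.4994, -0.0282, 0.3517]
ee_rot: [-180.0, 0.0, 170.4]
wrist_force: [0.8, -0.5, -1.0]
width: 0.0133
grasp_force: 58.7
```

>>> {"api": "send_rows", "payload": {"targets": [{"claw":1,"xyz":[0.37,-1,0],"turn":[0,0,0.8]},{"claw":1,"xyz":[0.37,-1,0],"turn":[0,0,0.8]},{"claw":1,"xyz":[0.37,-1,0],"turn":[0,0,0.8]},{"claw":1,"xyz":[0.37,-1,0],"turn":[0,0,0.8]},{"claw":1,"xyz":[0.2,-0.6,0],"turn":[0,0,0.1]}]}}

```text
time_s: 4.5
position: [0.5501, -0.1671, 0.3514]
ee_rot: [-180.0, 0.0, -174.6]
wrist_force: [0.4, 0.4, -0.9]
width: 0.0134
grasp_force: 58.7
```

>>> {"api": "send_rows", "payload": {"targets": [{"claw":1,"xyz":[0.1,-0.4,0],"turn":[0,0,0]},{"claw":1,"xyz":[0,0,0],"turn":[0,0,0]},{"claw":1,"xyz":[0,0,0],"turn":[0,0,0]}]}}

```text
time_s: 4.8
position: [0.5524, -0.1764, 0.3509]
ee_rot: [180.0, -0.0, -174.6]
wrist_force: [-1.0, -0.3, -1.9]
width: 0.0132
grasp_force: 58.7
```

```bash
python3 - <<'E'
from h import *
s=ctrl.observe();print(s["position"],s["ee_rot"],s["wrist_force"],s["moment"],s["time_s"],s["width"],s["grasp_force"])
c=calibration("wrist");w=camera("wrist");cv2.imwrite("pics/w2.png",w)
b=camera("side");cv2.imwrite("pics/s2.png",b);a=camera("scene");cv2.imwrite("pics/c2.png",a)
import pickle;pickle.dump(c,open("w2.pkl","wb"))
k=cv2.resize(b[140:300,260:410],(375,400),interpolation=cv2.INTER_CUBIC)
cv2.imwrite("pics/v2.png",np.hstack([cv2.resize(w,(425,319)).copy() if 0 else np.pad(cv2.resize(w,(425,319)),((0,81),(0,0),(0,0))),k]))
E
```

```text
[ 0.55238078 -0.17640622  0.35086302] [ 1.79966380e+02 -2.17998474e-02 -1.74621842e+02] [-0.97510974 -0.26520704 -1.89895272] [-0.0223532  -0.0270742   0.01015516] 4.8 0.013235838294655737 58.69911074638367
```

View pics/v2.png

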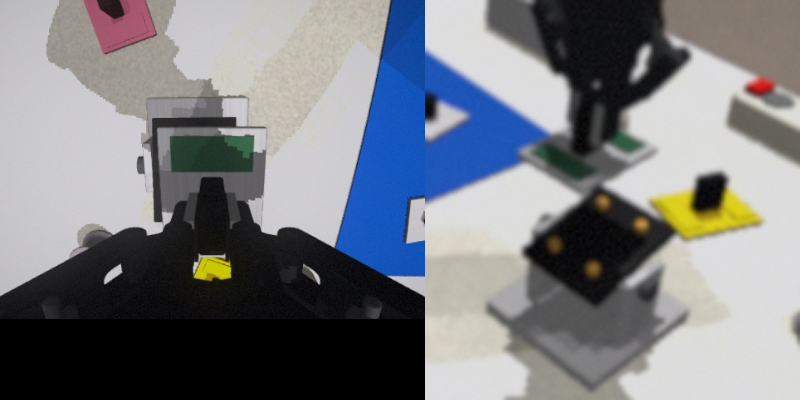

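The wrist view shows the carrier held level and square. Its edge runs from (157,128) to (267,127) at 425 scale, and the stand base's near edge runs from (147,98) to (249,97). The side view shows the carrier just beyond and above the stand. I'll use both edges to check the offsets.

```bash
python3 - <<'E'
from fit import *
import pickle;c=pickle.load(open("w2.pkl","rb"))
w=cv2.imread("pics/w2.png")
cv2.imwrite("pics/w2c.png",cv2.resize(w[100:290,155:340],(740,760)[:2] if 0 else (584,600),interpolation=cv2.INTER_CUBIC))
k=512/425
T=np.array([.55238,-.17641])
ya=np.radians(-174.62-180); X=np.array([np.cos(ya),np.sin(ya)]);Y=np.array([-X[1],X[0]])
for p in((157,128),(267,127)):
    d=onz(c,p[0]*k,p[1]*k,.167)[:2]-T; print("edge rel tool",d@X,d@Y)
a,b=[onz(c,p[0]*k,p[1]*k,.012) for p in((147,98),(249,97))]
print(a,b,np.linalg.norm(a-b)); d=(a-b)/np.linalg.norm(a-b); print("yaw",np.arctan2(-d[0],d[1]),"origin",(a+b)[:2]/2+.065*np.array([d[1],-d[0]]))
# refit stand in side s2
p=pins(cv2.imread("pics/s2.png"),295,210,352,255);print(p)
E
```

```text
edge rel tool -0.0467533480301876 -0.03156672492983911
edge rel tool -0.047343434839817226 0.033166933596715895
[ 0.50053148 -0.2558423   0.012     ] [ 0.488575  -0.1384701  0.012    ] 0.11797962183338333
yaw -3.040074716462325 origin [ 0.4298879  -0.20374354]
[[346.12172775 229.41623037]
 [326.90621039 247.15272497]
 [330.78672403 220.34849416]
 [311.48941469 237.49564134]]
```

View pics/w2c.png

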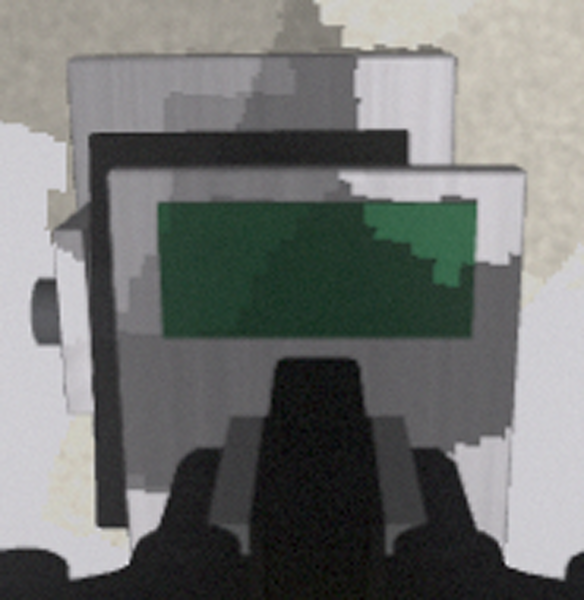

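```bash
cat > plan.py <<'E'
import sys
from fit import *
from scipy.spatial.transform import Rotation as Ro
def go(s,h,fc=(.560,-.1917,.085),yaw=.0965,off=.0015,L=.1898):
    X=np.array([np.cos(yaw),np.sin(yaw),0]);Y=np.array([-X[1],X[0],0]);Z=np.array([0,0,1.])
    n=-np.sin(s)*X+np.cos(s)*Z; xt=np.cos(s)*X+np.sin(s)*Z
    T=np.array(fc)+n*(h+L)+xt*off
    st=ctrl.observe(); R=Ro.from_euler("xyz",st["ee_rot"],degrees=True)
    # desired tool: z=-n, y=-Y, x=xt
    D=Ro.from_matrix(np.c_[xt,-Y,-n]); e=(D*R.inv()).as_rotvec()
    if np.linalg.norm(e)>2: D=Ro.from_matrix(np.c_[-xt,Y,-n]); e=(D*R.inv()).as_rotvec()
    p=np.array(st["position"])
    print("t",round(st["time_s"],2),"shift rows",((T-p)/.03).round(3),"turn",(e/.08).round(3),"| n-dist",((p-T)@n*1e3).round(2),"along",((p-T)@xt*1e3).round(2),"y",((p-T)@Y*1e3).round(2))
    F=np.array(st["wrist_force"]);M=np.array(st["moment"]);
    print("force x,y,n",(F@xt).round(2),(F@Y).round(2),(F@n).round(2),"moment",(M@xt).round(3),(M@Y).round(3),(M@n).round(3),"Rerr deg",np.degrees(e).round(2))
if __name__=="__main__": go(*map(float,sys.argv[1:3]))
E
python3 plan.py .25 .03; sed -n 1,1p plan.py
```

```text
t 4.95 shift rows [-1.506 -0.695 -1.752] turn [ 0.295 -3.113  0.017] | n-dist 39.3 along 58.53 y 16.41
force x,y,n -0.87 -0.29 -1.22 moment 0.038 0.053 -0.045 Rerr deg [  1.35 -14.27   0.08]
import sys
```

>>> {"api": "send_rows", "payload": {"targets": [{"claw":1,"xyz":[-0.38,-0.17,-0.2],"turn":[0.07,-0.78,0]},{"claw":1,"xyz":[-0.38,-0.17,-0.4],"turn":[0.07,-0.78,0]},{"claw":1,"xyz":[-0.38,-0.17,-0.5],"turn":[0.07,-0.78,0]},{"claw":1,"xyz":[-0.37,-0.18,-0.65],"turn":[0.08,-0.77,0]},{"claw":1,"xyz":[0,0,0],"turn":[0,0,0]}]}}

```text
time_s: 5.45
position: [0.5046, -0.1964, 0.296]
ee_rot: [179.8, 14.1, -174.7]
wrist_force: [-1.0, -0.1, -1.5]
width: 0.013
grasp_force: 58.7
```

```bash
python3 - <<'E'
from plan import *
for i in range(3):
    go(.25,.03); b=camera("side")
a=camera("scene");cv2.imwrite("pics/s3.png",b)
k=cv2.resize(b[165:265,280:380],(400,400),interpolation=cv2.INTER_CUBIC)
j=cv2.resize(a[160:260,140:240],(400,400),interpolation=cv2.INTER_CUBIC)
cv2.imwrite("pics/v3.png",np.hstack([k,j]))
E
```

```text
t 5.45 shift rows [ 0.089 -0.013  0.077] turn [-0.031 -0.051  0.038] | n-dist -1.57 along -3.12 y 0.64
force x,y,n -1.33 -0.03 -1.2 moment 0.009 0.44 -0.027 Rerr deg [-0.14 -0.23  0.17]
t 5.5 shift rows [0.039 0.003 0.022] turn [-0.013 -0.043  0.038] | n-dist -0.34 along -1.28 y 0.03
force x,y,n 0.07 -0.21 -0.64 moment -0.021 0.256 -0.003 Rerr deg [-0.06 -0.2   0.17]
t 5.55 shift rows [-0.005  0.016 -0.015] turn [ 0.003 -0.021  0.031] | n-dist 0.4 along 0.19 y -0.49
force x,y,n -0.2 -0.64 -0.61 moment -0.001 0.292 0.013 Rerr deg [ 0.01 -0.09  0.14]
```

View pics/v3.png

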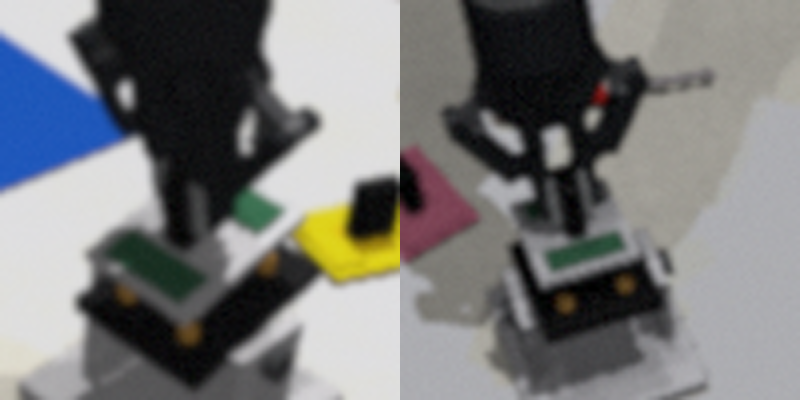

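The side and scene crops show the tilted carrier about 30 mm above the face, centred and close to parallel. Next I descend along the normal and feel for contact.

>>> {"api": "send_rows", "payload": {"targets": [{"claw":1,"xyz":[0.09,0.01,-0.34],"turn":[0,0,0]},{"claw":1,"xyz":[0.09,0.01,-0.34],"turn":[0,0,0]},{"claw":1,"xyz":[0,0,0],"turn":[0,0,0]},{"claw":1,"xyz":[0,0,0],"turn":[0,0,0]}]}}

```text
time_s: 6.05
position: [0.5129, -0.1969, 0.2772]
ee_rot: [180.0, 14.3, -174.6]
wrist_force: [-0.2, -0.6, -1.9]
width: 0.0131
grasp_force: 58.8
```

```bash
python3 plan.py .25 0
```

```text
t 6.05 shift rows [ 0.06   0.026 -0.264] turn [-0.004 -0.016  0.026] | n-dist 8.13 along 0.16 y -0.62
force x,y,n -0.69 -0.59 -1.79 moment -0.009 0.299 0.0 Rerr deg [-0.02 -0.07  0.12]
```

>>> {"api": "send_rows", "payload": {"targets": [{"claw":1,"xyz":[0.015,0.002,-0.06],"turn":[0,0,0]},{"claw":1,"xyz":[0,0,0],"turn":[0,0,0]},{"claw":1,"xyz":[0,0,0],"turn":[0,0,0]}]}}

```text
time_s: 6.35
position: [0.5133, -0.1971, 0.2762]
ee_rot: [-180.0, 14.3, -174.6]
wrist_force: [-0.8, 0.2, -1.0]
width: 0.013
grasp_force: 58.9
```

```bash
python3 plan.py .25 0
```

```text
t 6.35 shift rows [ 0.046  0.034 -0.231] turn [0.006 0.002 0.031] | n-dist 7.07 along 0.3 y -0.87
force x,y,n -1.05 0.27 -0.78 moment 0.063 0.36 -0.005 Rerr deg [0.03 0.01 0.14]
```

>>> {"api": "send_rows", "payload": {"targets": [{"claw":1,"xyz":[0.014,0.03,-0.065],"turn":[0,0,0]},{"claw":1,"xyz":[0,0,0],"turn":[0,0,0]},{"claw":1,"xyz":[0,0,0],"turn":[0,0,0]}]}}

```text
time_s: 6.65
position: [0.5139, -0.1963, 0.2743]
ee_rot: [-179.9, 14.3, -174.6]
wrist_force: [-0.7, -1.2, 1.5]
width: 0.0129
grasp_force: 59.2
```

```bash
python3 plan.py .25 0
```

```text
t 6.65 shift rows [ 0.028  0.007 -0.168] turn [0.01  0.006 0.031] | n-dist 5.11 along 0.43 y -0.12
force x,y,n -0.39 -1.09 1.61 moment -0.25 0.324 -0.027 Rerr deg [0.05 0.03 0.14]
```

>>> {"api": "send_rows", "payload": {"targets": [{"claw":1,"xyz":[0.016,0.002,-0.065],"turn":[0,0,0]},{"claw":1,"xyz":[0,0,0],"turn":[0,0,0]},{"claw":1,"xyz":[0,0,0],"turn":[0,0,0]}]}}

```text
time_s: 6.95
position: [0.5144, -0.1963, 0.2723]
ee_rot: [-180.0, 14.3, -174.6]
wrist_force: [-1.5, -1.8, 2.8]
width: 0.0128
grasp_force: 59.5
```

```bash
python3 plan.py .25 0
```

```text
t 6.95 shift rows [ 0.011  0.006 -0.1  ] turn [0.009 0.004 0.031] | n-dist 3.0 along 0.41 y -0.14
force x,y,n -0.89 -1.69 3.14 moment -0.456 0.297 -0.039 Rerr deg [0.04 0.02 0.14]
```

```bash
cat > feel.py <<'E'
from plan import *
def feel(s=.25,N=10,yaw=.0965):
    X=np.array([np.cos(yaw),np.sin(yaw),0]);Y=np.array([-X[1],X[0],0]);Z=np.array([0,0,1.])
    n=-np.sin(s)*X+np.cos(s)*Z; xt=np.cos(s)*X+np.sin(s)*Z; B=np.array([xt,Y,n])
    D=[]
    for i in range(N):
        im=camera("side"); st=ctrl.observe(); D.append(np.r_[B@st["wrist_force"],B@st["moment"]])
    D=np.array(D);m=D.mean(0);print("F",m[:3].round(2),"M",m[3:].round(3),"sd",(D.std(0)/N**.5).round(3))
    # moment referred to foot (lever .19 along -n)
    print("M at foot x,y:",(m[3]-.19*m[1]).round(3),(m[4]+.19*m[0]).round(3)); go(s,0); return im
if __name__=="__main__": feel()
E
python3 feel.py
```

```text
F [-0.02 -1.94  3.19] M [-0.462  0.218  0.   ] sd [0.175 0.184 0.137 0.011 0.016 0.007]
M at foot x,y: -0.093 0.215
t 7.45 shift rows [ 0.014  0.001 -0.097] turn [0.005 0.002 0.03 ] | n-dist 2.92 along 0.32 y 0.0
force x,y,n 0.03 -1.81 2.99 moment -0.464 0.15 -0.033 Rerr deg [0.02 0.01 0.14]
```

>>> {"api": "send_rows", "payload": {"targets": [{"claw":1,"xyz":[0.016,0.002,-0.065],"turn":[0,0,0]},{"claw":1,"xyz":[0,0,0],"turn":[0,0,0]},{"claw":1,"xyz":[0,0,0],"turn":[0,0,0]}]}}

```text
time_s: 7.75
position: [0.5148, -0.196, 0.2702]
ee_rot: [-180.0, 14.3, -174.6]
wrist_force: [-1.0, -2.3, 5.6]
width: 0.0131
grasp_force: 59.7
```

```bash
python3 feel.py
```

```text
F [ 0.87 -1.99  4.65] M [-0.455  0.118  0.011] sd [0.204 0.106 0.115 0.008 0.01  0.012]
M at foot x,y: -0.078 0.284
t 8.25 shift rows [-0.002 -0.001 -0.032] turn [0.005 0.001 0.03 ] | n-dist 0.91 along 0.3 y 0.02
force x,y,n 1.53 -1.85 5.04 moment -0.435 0.098 0.08 Rerr deg [0.02 0.01 0.14]
```

>>> {"api": "send_rows", "payload": {"targets": [{"claw":1,"xyz":[0.016,0.002,-0.065],"turn":[0,0,0]},{"claw":1,"xyz":[0,0,0],"turn":[0,0,0]},{"claw":1,"xyz":[0,0,0],"turn":[0,0,0]}]}}

```text
time_s: 8.55
position: [0.5152, -0.196, 0.2684]
ee_rot: [-180.0, 14.3, -174.6]
wrist_force: [-1.3, -2.4, 7.2]
width: 0.0132
grasp_force: 60.1
```

```bash
python3 feel.py
```

```text
F [ 0.66 -1.83  7.06] M [-0.395  0.237 -0.007] sd [0.253 0.131 0.145 0.01  0.008 0.006]
M at foot x,y: -0.048 0.362
t 9.05 shift rows [-0.017 -0.002  0.028] turn [0.006 0.002 0.031] | n-dist -0.95 along 0.28 y 0.01
force x,y,n 1.47 -1.99 7.54 moment -0.436 0.229 -0.022 Rerr deg [0.03 0.01 0.14]
```

>>> {"api": "send_rows", "payload": {"targets": [{"claw":1,"xyz":[0.008,0.001,-0.032],"turn":[0,0,0]},{"claw":1,"xyz":[0,0,0],"turn":[0,0,0]},{"claw":1,"xyz":[0,0,0],"turn":[0,0,0]}]}}

```text
time_s: 9.35
position: [0.5154, -0.196, 0.2677]
ee_rot: [-180.0, 14.3, -174.6]
wrist_force: [-2.5, -1.6, 11.0]
width: 0.013
grasp_force: 60.6
```

```bash
python3 feel.py
```

```text
F [-0.11 -1.51 10.53] M [-0.242  0.475  0.013] sd [0.177 0.165 0.106 0.007 0.004 0.013]
M at foot x,y: 0.045 0.455
t 9.85 shift rows [-0.025 -0.003  0.053] turn [0.007 0.004 0.031] | n-dist -1.73 along 0.33 y 0.03
force x,y,n 0.56 -1.74 10.29 moment -0.262 0.484 -0.02 Rerr deg [0.03 0.02 0.14]
```

Below about 8 N the carrier rode on the pins only. The extra load is now centred on the low side, so the carrier is tilted slightly too far. I'll back off 1 mm and take out 0.02 rad about the foot.

>>> {"api": "send_rows", "payload": {"targets": [{"claw":1,"xyz":[-0.008,-0.001,0.032],"turn":[0,0,0]},{"claw":1,"xyz":[0.122,0.012,0.031],"turn":[-0.024,0.25,0]},{"claw":1,"xyz":[0,0,0],"turn":[0,0,0]},{"claw":1,"xyz":[0,0,0],"turn":[0,0,0]}]}}

```text
time_s: 10.25
position: [0.5189, -0.1956, 0.2692]
ee_rot: [-180.0, 13.2, -174.6]
wrist_force: [-0.3, -1.5, 6.2]
width: 0.0128
grasp_force: 59.9
```

```bash
python3 -c "
from feel import *
feel(.23)"
```

```text
F [ 0.3  -1.86  6.19] M [-0.394  0.175 -0.003] sd [0.142 0.165 0.198 0.011 0.011 0.009]
M at foot x,y: -0.041 0.233
t 10.75 shift rows [-0.014 -0.004  0.031] turn [ 0.005 -0.002  0.03 ] | n-dist -0.99 along 0.21 y 0.08
force x,y,n -0.08 -2.68 6.63 moment -0.373 0.165 0.003 Rerr deg [ 0.02 -0.01  0.14]
```

>>> {"api": "send_rows", "payload": {"targets": [{"claw":1,"xyz":[0.008,0.001,-0.038],"turn":[0,0,0]},{"claw":1,"xyz":[0,0,0],"turn":[0,0,0]},{"claw":1,"xyz":[0,0,0],"turn":[0,0,0]}]}}

```text
time_s: 11.05
position: [0.519, -0.1956, 0.2683]
ee_rot: [-180.0, 13.2, -174.6]
wrist_force: [-2.1, -1.3, 8.0]
width: 0.0132
grasp_force: 60.3
```

```bash
python3 -c "
from feel import *
feel(.23)"
```

```text
F [-0.73 -1.41  8.64] M [-0.287  0.282  0.003] sd [0.133 0.166 0.131 0.006 0.011 0.009]
M at foot x,y: -0.019 0.143
t 11.55 shift rows [-0.021 -0.004  0.064] turn [ 0.005 -0.001  0.031] | n-dist -2.0 along 0.2 y 0.07
force x,y,n -0.63 -2.16 7.96 moment -0.322 0.274 0.055 Rerr deg [ 0.02 -0.01  0.14]
```

>>> {"api": "send_rows", "payload": {"targets": [{"claw":1,"xyz":[0.007,0.001,-0.032],"turn":[0,0,0]},{"claw":1,"xyz":[0,0,0],"turn":[0,0,0]},{"claw":1,"xyz":[0,0,0],"turn":[0,0,0]}]}}

```text
time_s: 11.85
position: [0.5192, -0.1956, 0.2675]
ee_rot: [-180.0, 13.2, -174.6]
wrist_force: [-4.0, -2.1, 11.8]
width: 0.0129
grasp_force: 60.9
```

```bash
python3 -c "
from feel import *
feel(.23)"
```

```text
F [-1.68 -1.33 12.67] M [-0.131  0.513  0.015] sd [0.142 0.213 0.181 0.006 0.007 0.01 ]
M at foot x,y: 0.122 0.194
t 12.35 shift rows [-0.026 -0.005  0.087] turn [0.006 0.    0.032] | n-dist -2.72 along 0.18 y 0.08
force x,y,n -2.72 -1.93 13.35 moment -0.136 0.516 0.017 Rerr deg [0.03 0.   0.15]
```

>>> {"api": "send_rows", "payload": {"targets": [{"claw":1,"xyz":[0.007,0.001,-0.032],"turn":[0,0,0]},{"claw":1,"xyz":[0,0,0],"turn":[0,0,0]},{"claw":1,"xyz":[0,0,0],"turn":[0,0,0]}]}}

```text
time_s: 12.65
position: [0.5193, -0.1956, 0.2668]
ee_rot: [-180.0, 13.2, -174.6]
wrist_force: [-5.8, -0.9, 16.0]
width: 0.0132
grasp_force: 61.5
```

```bash
python3 -c "
from feel import *
feel(.23)"
```

```text
F [-2.42 -0.73 16.47] M [ 0.012  0.727 -0.008] sd [0.156 0.131 0.117 0.006 0.007 0.008]
M at foot x,y: 0.15 0.269
t 13.15 shift rows [-0.031 -0.005  0.11 ] turn [0.008 0.002 0.033] | n-dist -3.43 along 0.17 y 0.07
force x,y,n -1.49 -0.79 16.82 moment 0.015 0.688 0.009 Rerr deg [0.04 0.01 0.15]
```

>>> {"api": "send_rows", "payload": {"targets": [{"claw":1,"xyz":[0.065,-0.032,0.014],"turn":[0.06,0.13,0.017]},{"claw":1,"xyz":[0,0,0],"turn":[0,0,0]},{"claw":1,"xyz":[0,0,0],"turn":[0,0,0]}]}}

```text
time_s: 13.45
position: [0.5212, -0.1964, 0.2673]
ee_rot: [179.7, 12.6, -174.6]
wrist_force: [-8.4, 0.8, 16.1]
width: 0.013
grasp_force: 61.7
```

```bash
python3 -c "
from feel import *
b=feel(.22);a=camera('scene')
k=cv2.resize(b[165:265,280:380],(400,400),interpolation=cv2.INTER_CUBIC)
j=cv2.resize(a[160:260,140:240],(400,400),interpolation=cv2.INTER_CUBIC)
cv2.imwrite('pics/v4.png',np.hstack([k,j]))"
```

```text
F [-3.86  0.07 17.78] M [-0.101  0.633  0.034] sd [0.155 0.188 0.184 0.01  0.008 0.011]
M at foot x,y: -0.115 -0.1
t 13.95 shift rows [-0.031  0.03   0.109] turn [-0.065 -0.007  0.016] | n-dist -3.38 along 0.11 y -0.99
force x,y,n -4.27 0.11 16.86 moment -0.171 0.644 -0.007 Rerr deg [-0.3  -0.03  0.07]
```

View pics/v4.png

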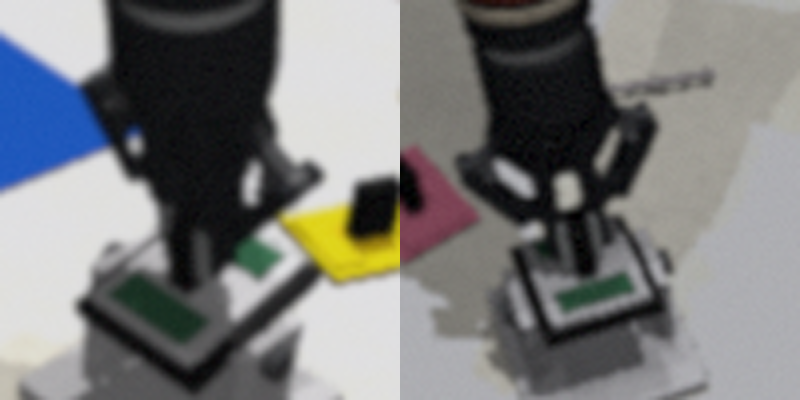

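The crops show the carrier seated on the face with an even black margin all round. The moments changed sign with that small turn, so flush lies in between. I'll go back part-way and relieve the sideways strain.

>>> {"api": "send_rows", "payload": {"targets": [{"claw":1,"xyz":[-0.065,0.013,-0.015],"turn":[-0.03,-0.08,-0.009]},{"claw":1,"xyz":[0,0,0],"turn":[0,0,0]},{"claw":1,"xyz":[0,0,0],"turn":[0,0,0]}]}}

```text
time_s: 14.3
position: [0.5197, -0.196, 0.267]
ee_rot: [179.9, 13.0, -174.6]
wrist_force: [-5.4, 0.2, 15.0]
width: 0.013
grasp_force: 61.4
```

```bash
python3 -c "
from feel import *
feel(.226,16)
c=calibration('wrist');w=camera('wrist');import pickle;pickle.dump(c,open('w5.pkl','wb'));cv2.imwrite('pics/w5.png',w);cv2.imwrite('pics/w5c.png',cv2.resize(w[90:290,145:345],(600,600),interpolation=cv2.INTER_CUBIC))"
```

```text
F [-0.49  0.5  15.71] M [ 0.075  0.176 -0.008] sd [0.128 0.095 0.108 0.007 0.008 0.006]
M at foot x,y: -0.021 0.082
t 15.1 shift rows [-0.02   0.013  0.109] turn [-0.029  0.015  0.02 ] | n-dist -3.32 along -0.2 y -0.45
force x,y,n -0.71 0.61 16.22 moment 0.087 0.219 -0.019 Rerr deg [-0.13  0.07  0.09]
```

View pics/w5c.png

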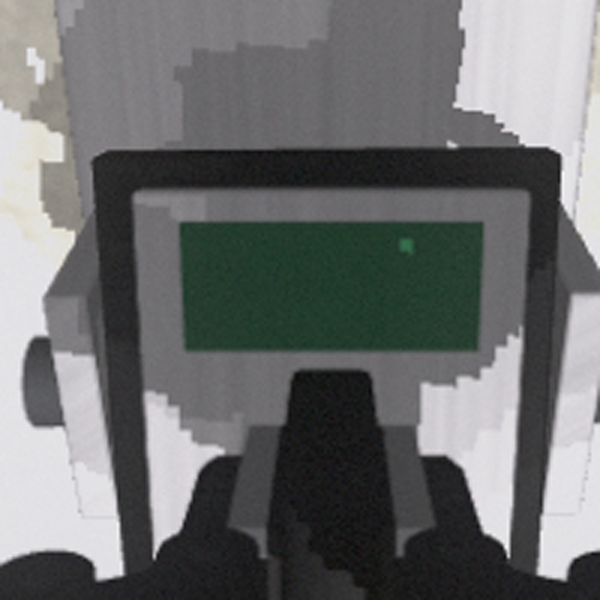

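The wrist crop shows even margins: plate columns 132 to 530 inside face columns 93 to 560, with the low edges parallel at rows 190 and 150. I'll quickly check centring along the slope.

```bash
python3 -c "
from feel import *
import pickle;c=pickle.load(open('w5.pkl','rb'));s=ctrl.observe()
R=Ro.from_euler('xyz',s['ee_rot'],degrees=True).as_matrix();p=np.array(s['position'])
for nm,u,v,d in(('face',326,150,.1898),('faceL',93,160,.1898),('faceR',560,160,.1898),('plate',331,190,.1838),('plateL',132,195,.1838),('plateR',530,195,.1838)):
    o,r=ray(c,145+u/3,90+v/3); o=R.T@(o-p);r=R.T@r; print(nm,((o+r*(d-o[2])/r[2])*1e3).round(1))
print(s['time_s'],s['grasp_force'])"
```

```text
face [ 53.1  -0.2 189.8]
faceL [ 51.6 -39.4 189.8]
faceR [ 51.6  39.2 189.8]
plate [ 47.3   0.7 183.8]
plateL [ 46.5 -31.8 183.8]
plateR [ 46.5  33.1 183.8]
15.15 61.41112446784973
```

```bash
python3 -c "
from h import *
print(job.close_job())"
```

```text
the job is handed in; nothing more can be done
None
```

The job is handed in at about 15 s: the carrier is still gripped by its fin and held flush on the tilted face at about 0.23 rad with roughly 17 N, centred to within about 1 mm by the wrist camera; I judged all four pins in from the forces, as their depths can't be read.

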